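# Set the polarizer ring of a strain viewer and switch on its lamp

## Task

On the round strain viewer, push the black upright lever gently round its arc with a fingertip until the yellow pointer under it points at the red index button on the rim (not the blue one), and take the hand off it. Then press the green lamp button on the small grey unit fully down and let it come back up. Only push and press: do not pinch the lever, and leave the dish on the stage and the things standing around where they are.

Things in the scene. Friction and masses are not known exactly. Their poses are not given: they have to be found in the camera images.
- viewer: Round grey base of the strain viewer, fixed to the worktop, 244 mm across and 22 mm high, with a black scale (white ticks every 10 degrees, long ones every 30) and in the middle a fixed white stage 84 mm across whose top is 40 mm up. Origin: centre of its underside, on the ring's axis (vertical, +z up). Its -x side faces the robot at yaw 0.
- polarizer_ring (a joint): Turn of the knurled aluminium polarizer ring (134 mm outside, 90 mm inside, from 24 to 38 mm up) about the vertical axis of the viewer, rad. 0: lever and pointer lie along the viewer's -x axis; positive is anticlockwise seen from above; stops at -2.15 and 2.15. It turns with about 2 N at the lever, has no spring and stays where it is left without coasting.
- lever_top (a point): Middle of the top of the black upright lever paddle on the ring, 89 mm above the worktop, 84 mm from the ring's axis. The paddle is 22 mm long radially, 14 mm thick along the arc and rises freely from 39 to 89 mm above the worktop; a yellow line along the pointer's direction marks its top and outer face. Axes as pointer.
- pointer (a point): Tip of the thin yellow pointer under the lever's outer end, 103 mm from the ring's axis, 28 mm above the worktop. Axes turn with the ring: -x points radially outward along the pointer, z up.
- red_index_mid (a point): Middle of the top of the red index button (12 mm across, 6 mm high) fixed on the viewer's rim, 112 to 114 mm from the ring's axis, 28 mm above the worktop. It lies about a quarter turn from the lever's zero position, on one side; the blue button on the other.
- blue_index_mid (a point): The same for the blue index button, which is not wanted.
- lamp_button (a joint): Travel of the green lamp button, m: 0 up, 0.006 fully down. It presses straight down, springs back, and needs about 5 N to go fully down.
- lamp_button_top (a point): Middle of the top of the green lamp button, 28 mm across, 59 mm above the worktop when up, on the small grey lamp unit (85 x 65 mm) that is fixed to the worktop.
- sample_dish: Clear petri dish, 63 mm across, 15 mm high, lying loose on the viewer's stage. Origin: centre of its underside. Leave it.
- vial: Small loose vial with a blue cap, 21 mm across, 46 mm high, standing behind the viewer. Origin: centre of its underside. Leave it.
- beaker: Clear beaker, 61 mm across, 68 mm high, loose, to the right of the lamp unit. Origin: centre of its underside. Leave it.
- brass_weight: Brass-coloured weight, 29 mm across, 46 mm high, loose, left of the viewer. Origin: centre of its underside. Leave it.
- amber_bottle: Amber bottle with a white cap, 54 mm across, 115 mm high, loose, left of the viewer. Origin: centre of its underside. Leave it.
- orange_tape: Roll of orange tape, 54 mm across, 20 mm high, lying loose left of the viewer. Origin: centre of its underside. Leave it.

How it is judged:
By the outcome, as a careful person would: the job done as asked, in the order asked, and still so for the second after the job is handed in, with the robot touching nothing.
It also fails if it takes over 48 s, if anything falls off the work surface, if the arm or the gripper's body presses on something with over 40 N, if the wrist force passes 120 N, or if a joint passes its speed limit or range.

## Robot

A 6-joint arm with a two-finger parallel gripper is mounted at the origin on a cart in front of the work surface, level with it; the furniture and walls round the work are solid. World frame = base frame: x ahead of the robot, y to its left, z up, the work surface at z = 0. Lengths are in mm, angles in degrees, forces in N, time in s.
With the tool pointing down it reaches from about 300 to 850 mm from the base axis. Payload 4.2 kg.
Tool frame: the origin (TCP) lies at the very end of the fingers, on their centre line; the grasp point (between the pads) lies 19 mm behind it (env.grip_point_offset is the distance from the TCP to the grasp point, in mm); z points along the fingers, y is the line along which they close (so a half turn about z gives the same grasp; the last joint's range is limited). The gripper opens to 91 mm and grips with 3 to 60 N. Pads are 32 mm wide; open, the fingers measure 118 mm over their backs; the gripper's body (76 mm by 178 mm) begins 60 mm behind the grasp point.
Start: joints at [72.365, 18.312, 89.639, -0, 72.044, -1.146], TCP at [163.212, 551.367, 213.976] pointing down, gripper open.
Joint ranges: [-177.97, 177.97], [-48.28, 115.42], [12.27, 149.76], [-77.06, 257.06], [2.81, 150.46], [-146.56, 146.56]. Speed limits (degrees/s): [147.25, 147.25, 180, 180, 180, 180].

## Interface

Orientations are given as [roll, pitch, yaw] about the fixed x, y, z axes, in that order (R = Rz(yaw) Ry(pitch) Rx(roll)).
In Python, from workcell import env gives the robot as it stands. The module is installed in compiled form; this text tells all that it offers.
- The arm moves only by the tool arm_command, never from a script. Its argument "rows" is a list of rows, each an object with "delta_pos": the shift along the tool's x, y, z in mm, a list of three; "roll": the turn about the tool's z in units of 5 degrees (1.0 is 5 degrees); "jaw": the opening in per cent of the stroke, from 0 (shut) to 100 (fully open). A call has 1 to 20 rows; each row is the pose to reach, as a shift and turn from the pose commanded when the call began, along the tool's axes at that moment; what a row does not reach only later rows make up. A row lasts 1/12 s, in which the tool goes at most 41.7 mm and 7.16 degrees, less where a joint would pass 70% of its speed; a pose out of reach is approached as far as the arm can. A call with a gripper value outside its range is refused whole. The fingers move at their own pace and stop on an object; "squeeze" is the grip in N (left out, the last holds). Time passes only in rows, so rows that repeat a pose let the fingers close. It gives the time, the measured TCP pose, the force, the opening and the grip force at its end, in the units of the state.
- env.state(): the state, without advancing time (a new reading comes with each control period).
- env.grab_frame(name): name is "side" or "top" or "wrist"; returns a dict with "img" (480x640x3 uint8, blue, green, red), "z_map" (480x640 float32, mm along the optical axis (not along the pixel's ray), 0 where there is no reading), "fov_y" (degrees; the focal length in pixels is half the picture's height over the tangent of half this angle, whatever the lens; pixels are square), "cx", "cy" (the principal point, pixels), "R" (3x3) and "t" (3): a world point X has camera coordinates R X + t; the wrist camera has in their place "T_tool_cam" (4x4, takes a point from camera to tool coordinates, whose origin is the TCP and whose axes are the flange's). Camera axes: x right, y down, z forward; pixel columns grow to the right and rows downward; lengths in mm; the calibration is good to about 2 mm. The wrist camera is an equidistant fisheye: a pixel r from the principal point sees the ray r / f radians off the axis. A picture is of the moment at which its call begins: read the wrist's pose just before it.
- env.job_done(): hands the job in; it is judged then, once.
The state is a dict: "time_s": time; "qpos": joint angles; "qvel": joint speeds; "effort": joint torques, N m; "ee_pos": TCP position; "ee_rot": TCP orientation; "force": force on the tool from outside, world axes, zero at the start; "torque": the same for the moment, N m; "gripper_width": finger opening in mm; "gripper_force": force on a finger pad.
Only numpy, scipy, OpenCV 4.12 (cv2) and the standard library are available. Lean on these libraries where they do the work, as an engineer would, in place of code of your own. Each camera call takes 0.05 s, during which the arm holds its last target. There are 200 camera calls.

## Working session

There is one attempt and no reset: what is moved stays moved. The work goes in short steps, Python scripts to look and compute and a tool call to move; the robot and the scene stay as the last step left them, time stands still between calls to the robot, and variables do not carry over. Pictures are saved under pics/ and viewed, at most 10 in all, crops included, and the job is handed in when it is done.

Besides the shell and the picture viewer there is one more tool, called after "Emit:" in YAML: its name, and indented under it one key for each argument. arm_command: Moves the arm, as the interface text tells. Its arguments: {"type":"object","properties":{"rows":{"type":"array"},"squeeze":{"type":"number"}},"required":["rows"]}

```bash
mkdir -p pics
cat > h.py <<'E'
import numpy as np, cv2, pickle
from workcell import env
def grab(n):
    g=env.grab_frame(n); pickle.dump(g,open(f'{n}.pkl','wb')); return g
def ray(g,u,v,z):
    "pixel -> world point on plane z (fixed cameras)"
    f=240/np.tan(np.radians(g['fov_y'])/2); R=np.array(g['R']);t=np.array(g['t'])
    d=R.T@np.array([(u-g['cx'])/f,(v-g['cy'])/f,1]); o=-R.T@t
    return o+d*(z-o[2])/d[2]
def blobs(img,lo,hi,amin=15):
    m=cv2.inRange(cv2.cvtColor(img,cv2.COLOR_BGR2HSV),lo,hi)
    n,l,s,c=cv2.connectedComponentsWithStats(m)
    return [(int(s[i,4]),c[i].round(1).tolist(),s[i,:4].tolist()) for i in range(1,n) if s[i,4]>=amin]
E
python3 - <<'E'
from h import *
for n in('top','side'):
    g=grab(n); cv2.imwrite(f'pics/{n}.png',g['img']); print(n,g['fov_y'],g['cx'],g['cy'],-np.array(g['R']).T@g['t'])
    for c,lo,hi in(('red',(0,150,80),(6,255,255)),('red2',(172,150,80),(180,255,255)),('yel',(22,130,100),(34,255,255)),('grn',(45,120,60),(85,255,255)),('blu',(100,150,60),(125,255,255))): print(c,blobs(g['img'],lo,hi))
print(env.state())
E
```

```text
top 42.83394407425177 316.11480511101564 248.23813388135648 [ 230.54150643  107.22339053 1807.84164526]
red []
red2 []
yel []
grn [(82, [419.3, 286.9], [415, 282, 10, 11])]
blu [(138, [393.6, 131.1], [388, 124, 13, 15]), (229, [149.1, 160.5], [126, 157, 49, 9]), (54, [221.4, 161.5], [213, 158, 15, 8]), (26, [189.5, 163.4], [185, 162, 11, 4]), (237, [21.4, 176.5], [12, 167, 33, 26]), (195, [67.3, 174.1], [60, 166, 15, 18]), (20, [361.6, 170.7], [360, 167, 5, 9]), (2761, [608.6, 301.6], [570, 272, 70, 61]), (16, [570.2, 312.2], [569, 309, 5, 6])]
side 47.38069912765958 334.7318499576969 244.99496282604113 [ 504.93253231 1333.29118762  611.33634686]
red []
red2 []
yel [(18, [367.7, 247.8], [364, 247, 8, 3])]
grn [(36, [375.7, 216.1], [372, 214, 8, 5])]
blu [(500, [240.7, 212.3], [236, 171, 14, 112]), (82, [367.5, 175.7], [360, 172, 19, 10]), (28, [394.9, 177.5], [391, 174, 8, 8]), (44, [267.9, 271.8], [264, 269, 9, 6]), (1657, [173.8, 343.6], [149, 279, 54, 125]), (217, [16.3, 383.6], [0, 380, 37, 10]), (333, [133.8, 475.0], [115, 468, 45, 12])]
{'time_s': 0.1, 'qpos': array([ 7.23643450e+01,  1.83485237e+01,  8.96965321e+01, -4.36140104e-05,
        7.20432339e+01, -1.14544368e+00]), 'qvel': array([-0.00234699, -0.09553337, -0.30663408,  0.06401752, -0.14706677,
       -0.07163618]), 'effort': array([-8.82079294e-04, -4.13334954e+01, -2.32508272e+01,  7.26769399e-02,
        4.22174844e-02, -7.05621869e-05]), 'ee_pos': array([163.08153225, 550.94792277, 213.21841522]), 'ee_rot': array([-1.79911727e+02, -1.72349027e-03,  1.63509801e+02]), 'force': array([-0.33999478,  0.17483406, -0.23067255]), 'torque': array([-0.03314129, -0.02116832,  0.04667289]), 'gripper_force': 0.0, 'gripper_width': 91.39198277999283}
```

View pics/top.png

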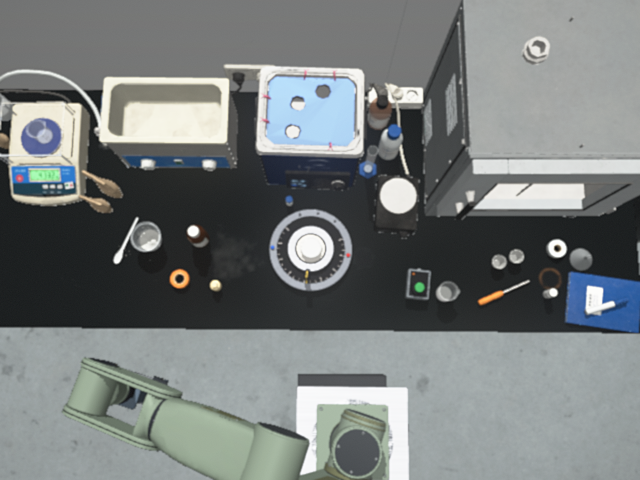

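View pics/side.png

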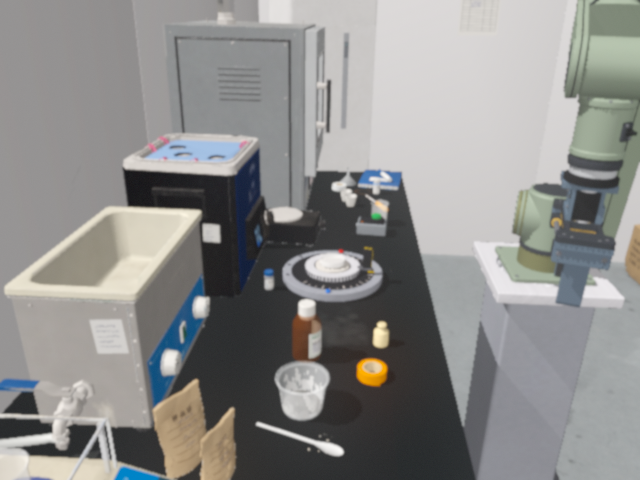

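The top view shows the viewer at about (311,249), the lever at (307,272), the red button on the right at (348,255), the blue one on the left at (272,250) and the green button at (419,287). The robot is below, and image up is +x.

Run:
```python
from h import *
g=pickle.load(open('top.pkl','rb'));im=g['img']
for a,u,v,z in(('stage',311,247.5,40),('base',311,249.5,22),('red',348,255,28),('blue',272,250,28),('green',419.3,286.9,59),('levertop',307,272,89),('weight',216,286,46),('bottle',194,231,115),('beaker',447,291,68)): print(a,ray(g,u,v,z).round(1))
c=cv2.resize(im[200:310,180:470],None,fx=2.75,fy=2.75,interpolation=cv2.INTER_CUBIC)
cv2.imwrite('pics/crop.png',c)
```

```text
stage [548.8 121.7  40. ]
base [546.  121.7  22. ]
red [529.6  12.4  28. ]
blue [542.3 236.8  28. ]
green [ 433.6 -190.8   59. ]
levertop [469.3 131.8  89. ]
weight [431.8 395.1  46. ]
bottle [579.3 451.9 115. ]
beaker [ 421.6 -268.1   68. ]
```

View pics/crop.png

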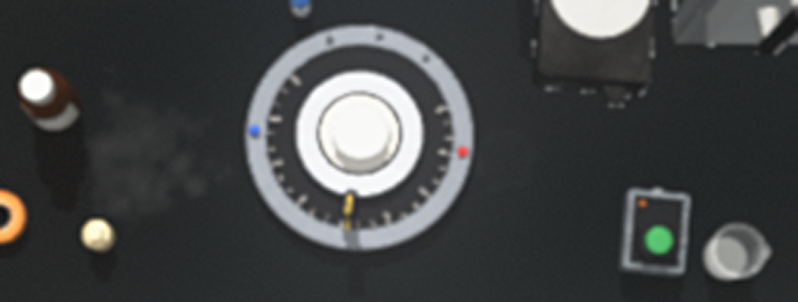

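Emit:
arm_command:
  rows:
    - {"delta_pos": [-400, -277, 0], "roll": 16.2, "jaw": 0}
    - {"delta_pos": [-400, -277, 0], "roll": 16.2, "jaw": 0}
    - {"delta_pos": [-400, -277, 0], "roll": 16.2, "jaw": 0}
    - {"delta_pos": [-400, -277, 0], "roll": 16.2, "jaw": 0}
    - {"delta_pos": [-400, -277, 0], "roll": 16.2, "jaw": 0}
    - {"delta_pos": [-400, -277, 0], "roll": 16.2, "jaw": 0}
    - {"delta_pos": [-400, -277, 0], "roll": 16.2, "jaw": 0}
    - {"delta_pos": [-400, -277, 0], "roll": 16.2, "jaw": 0}
    - {"delta_pos": [-400, -277, 0], "roll": 16.2, "jaw": 0}
    - {"delta_pos": [-400, -277, 0], "roll": 16.2, "jaw": 0}
    - {"delta_pos": [-400, -277, 0], "roll": 16.2, "jaw": 0}
    - {"delta_pos": [-400, -277, 0], "roll": 16.2, "jaw": 0}
    - {"delta_pos": [-400, -277, 0], "roll": 16.2, "jaw": 0}
    - {"delta_pos": [-400, -277, 0], "roll": 16.2, "jaw": 0}
    - {"delta_pos": [-400, -277, 0], "roll": 16.2, "jaw": 0}
    - {"delta_pos": [-400, -277, 0], "roll": 16.2, "jaw": 0}
    - {"delta_pos": [-400, -277, 0], "roll": 16.2, "jaw": 0}
    - {"delta_pos": [-400, -277, 0], "roll": 16.2, "jaw": 0}

```text
time_s: 1.6
ee_pos: [467.5, 173.2, 214.0]
ee_rot: [-180.0, -0.0, 82.6]
force: [-0.3, 0.6, -0.8]
gripper_width: 0.3
gripper_force: 0.0
```

```bash
cat >> h.py <<'E'
from scipy.spatial.transform import Rotation as Ro
def wrist():
    s=env.state(); g=grab('wrist'); g['pos']=s['ee_pos'];g['rot']=s['ee_rot']; pickle.dump(g,open('wrist.pkl','wb')); return g
def wray(g,u,v,z):
    f=240/np.tan(np.radians(g['fov_y'])/2); p=np.array([u-g['cx'],v-g['cy']]); r=np.hypot(*p); a=r/f
    d=np.r_[p/max(r,1e-9)*np.sin(a),np.cos(a)]; T=np.array(g['T_tool_cam']); W=Ro.from_euler('xyz',g['rot'],degrees=True).as_matrix()
    o=W@T[:3,3]+g['pos']; d=W@T[:3,:3]@d
    return o+d*(z-o[2])/d[2]
E
python3 - <<'E'
from h import *
g=wrist(); cv2.imwrite('pics/w1.png',g['img']); print(g['pos'],g['rot'],env.state()['qpos'],env.state()['gripper_width'],env.state()['time_s']); print(g['T_tool_cam'],g['fov_y'])
for c,lo,hi in(('red',(0,120,80),(8,255,255)),('red2',(170,120,80),(180,255,255)),('yel',(18,130,100),(34,255,255)),('grn',(45,120,60),(85,255,255)),('blu',(100,150,60),(125,255,255))): print(c,[(b,wray(g,*b[1],28).round(1)) for b in blobs(g['img'],lo,hi,30)])
E
```

```text
[467.46962242 173.17858649 214.01114768] [-1.79995071e+02 -1.15170845e-02  8.26300163e+01] [1.89832063e+01 1.14159473e+01 9.92428053e+01 8.69901184e-03
 6.93347935e+01 2.63624536e+01] 0.5032405498384298 1.65
[[-5.71990768e-04 -9.59291029e-01 -2.82418828e-01  8.03455822e+01]
 [ 9.99999085e-01 -8.94907224e-04  1.01440201e-03 -1.05346737e-01]
 [-1.22584540e-03 -2.82417989e-01  9.59290663e-01 -1.71082276e+02]
 [ 0.00000000e+00  0.00000000e+00  0.00000000e+00  1.00000000e+00]] 65.70646984690485
red []
red2 []
yel [((38, [307.0, 249.5], [304, 247, 7, 6]), array([450.6, 135.5,  28. ])), ((278, [305.9, 341.7], [303, 313, 7, 59]), array([433.8,  26.7,  28. ])), ((259, [332.2, 342.3], [330, 313, 5, 59]), array([463.1,  22.1,  28. ])), ((39, [429.5, 355.1], [428, 347, 4, 17]), array([576. , -15.8,  28. ])), ((5458, [286.6, 392.3], [114, 376, 318, 29]), array([399.1, -45.8,  28. ]))]
grn []
blu [((401, [597.8, 4.6], [579, 0, 50, 15]), array([829.6, 389.2,  28. ])), ((91, [398.4, 136.2], [393, 131, 11, 11]), array([553.3, 237.7,  28. ])), ((312, [534.4, 174.0], [525, 164, 20, 21]), array([705.1, 187.4,  28. ])), ((125, [589.8, 200.9], [586, 192, 8, 19]), array([790.3, 149.6,  28. ]))]
```

View pics/w1.png

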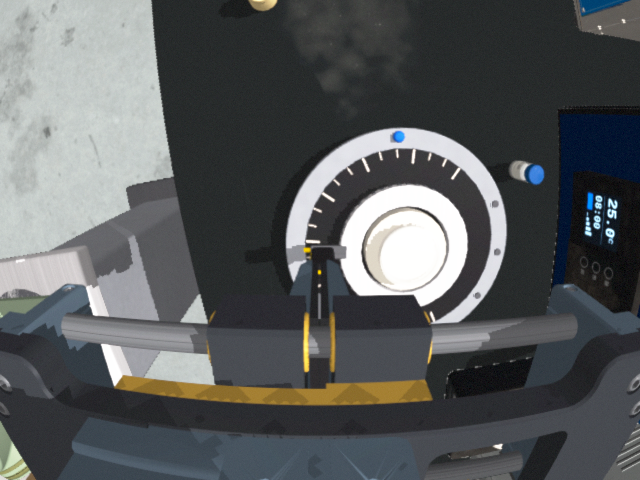

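The wrist view shows the blue button at (398,136), the yellow pointer at (307,249) and the dish on the stage at about (405,250). The grey base rim spans columns 286 to 507. The fingertips at about (318,260) are just behind the lever.

Run:
```python
from h import *
g=pickle.load(open('wrist.pkl','rb'))
hsv=cv2.cvtColor(g['img'],cv2.COLOR_BGR2HSV)
# outer rim: for rays from base centre (400,240) outwards, last bright pixel
P=[]
for a in np.radians(np.r_[-170:21:10]):
    last=None
    for r in range(80,130):
        u,v=400+r*np.cos(a),238+r*np.sin(a)
        if hsv[int(round(v)),int(round(u)),2]>110: last=(u,v)
    if last: P.append(wray(g,*last,22)[:2])
P=np.array(P)
for _ in range(3):
    A=np.c_[2*P,np.ones(len(P))]; s=np.linalg.lstsq(A,(P**2).sum(1),rcond=None)[0]; c=s[:2]; r=np.sqrt(s[2]+c@c)
    e=np.hypot(*(P-c).T)-r; P=P[abs(e)<max(3,2*e.std())]
print(c,r,e.round(1),len(P))
b=wray(g,398.4,136.2,28)[:2]; p=wray(g,304.5,249.5,28)[:2]
for q in(b,p): print(q,np.hypot(*(q-c)),np.degrees(np.arctan2(*(q-c)[::-1])))
```

```text
[549.29639589 124.20652834] 121.90919100385608 [ 0.4 -0.4 -0.4  0.4 -0.   0.2  0.2 -0.1 -0.5  0.   0.7 -0.5 -0.3  0.2
  0.3 -0.4  0.1  0.6 -0.6] 19
[553.30442317 237.6764558 ] 113.54069191619735 87.97701807477073
[448.0679957  135.84529795] 101.89528921267218 173.44119814035514
```

Emit:
arm_command:
  rows:
    - {"delta_pos": [0, 0, 36], "roll": 0, "jaw": 0}
    - {"delta_pos": [0, 0, 72], "roll": 0, "jaw": 0}
    - {"delta_pos": [0, 0, 100], "roll": 0, "jaw": 0}
    - {"delta_pos": [0, 0, 125], "roll": 0, "jaw": 0}
    - {"delta_pos": [0, 0, 142], "roll": 0, "jaw": 0}
    - {"delta_pos": [0, 0, 152], "roll": 0, "jaw": 0}
    - {"delta_pos": [0, 0, 152], "roll": 0, "jaw": 0}

```text
time_s: 2.23
ee_pos: [466.6, 172.2, 60.2]
ee_rot: [-179.8, 0.1, 82.6]
force: [0.5, -0.6, -0.1]
gripper_width: 0.2
gripper_force: 0.0
```

```bash
cat >> h.py <<'E'
def arc(t0,t1,n,off=23,c=(549.3,124.2)):
    s=env.state(); p=s['ee_pos'][:2]; yaw=s['ee_rot'][2]; W=Ro.from_euler('xyz',s['ee_rot'],degrees=True).as_matrix()
    print(s['ee_pos'].round(1),yaw.round(1),s['force'].round(1))
    for th in np.linspace(t0,t1,n):
        a=np.radians(th); q=np.array(c)+84*np.r_[np.cos(a),np.sin(a)]-off*np.r_[-np.sin(a),np.cos(a)]-p
        d=W.T@np.r_[q,0]; print('[%.0f,%.0f,0] %.1f'%(d[0],d[1],-((th-90-yaw+180)%360-180)/5))
E
python3 -c "
from h import *
arc(164,221,20)"
```

```text
[466.6 172.2  60.2] 82.6 [ 0.5 -0.6 -0.1]
[-2,9,0] 1.7
[-6,7,0] 1.1
[-10,5,0] 0.5
[-14,4,0] -0.1
[-19,3,0] -0.7
[-23,2,0] -1.3
[-28,2,0] -1.9
[-32,1,0] -2.5
[-37,1,0] -3.1
[-42,1,0] -3.7
[-46,2,0] -4.3
[-51,2,0] -4.9
[-55,3,0] -5.5
[-60,4,0] -6.1
[-64,5,0] -6.7
[-68,7,0] -7.3
[-72,9,0] -7.9
[-77,11,0] -8.5
[-81,13,0] -9.1
[-84,15,0] -9.7
```

Emit:
arm_command:
  rows:
    - {"delta_pos": [-6, 5, 0], "roll": 0.5, "jaw": 0}
    - {"delta_pos": [-10, 5, 0], "roll": 0.3, "jaw": 0}
    - {"delta_pos": [-14, 4, 0], "roll": -0.1, "jaw": 0}
    - {"delta_pos": [-19, 3, 0], "roll": -0.7, "jaw": 0}
    - {"delta_pos": [-23, 2, 0], "roll": -1.3, "jaw": 0}
    - {"delta_pos": [-28, 2, 0], "roll": -1.9, "jaw": 0}
    - {"delta_pos": [-32, 1, 0], "roll": -2.5, "jaw": 0}
    - {"delta_pos": [-37, 1, 0], "roll": -3.1, "jaw": 0}
    - {"delta_pos": [-42, 1, 0], "roll": -3.7, "jaw": 0}
    - {"delta_pos": [-46, 2, 0], "roll": -4.3, "jaw": 0}
    - {"delta_pos": [-51, 2, 0], "roll": -4.9, "jaw": 0}
    - {"delta_pos": [-55, 3, 0], "roll": -5.5, "jaw": 0}
    - {"delta_pos": [-60, 4, 0], "roll": -6.1, "jaw": 0}
    - {"delta_pos": [-64, 5, 0], "roll": -6.7, "jaw": 0}
    - {"delta_pos": [-68, 7, 0], "roll": -7.3, "jaw": 0}
    - {"delta_pos": [-72, 9, 0], "roll": -7.9, "jaw": 0}
    - {"delta_pos": [-77, 11, 0], "roll": -8.5, "jaw": 0}
    - {"delta_pos": [-81, 13, 0], "roll": -9.1, "jaw": 0}
    - {"delta_pos": [-84, 15, 0], "roll": -9.7, "jaw": 0}
    - {"delta_pos": [-84, 15, 0], "roll": -9.7, "jaw": 0}

```text
time_s: 3.9
ee_pos: [473.0, 87.3, 63.3]
ee_rot: [179.8, 0.0, 131.1]
force: [-1.1, 2.2, 1.2]
gripper_width: 0.5
gripper_force: 0.6
```

Run:
```python
from h import *
g=wrist(); cv2.imwrite('pics/w2.png',g['img']); print(g['rot'],env.state()['qpos'].round(1))
g2=grab('top'); cv2.imwrite('pics/t2.png',cv2.resize(g2['img'][190:310,240:400],None,fx=4,fy=4))
arc(224,251,12)
```

```text
[1.79830635e+02 4.70864294e-02 1.31102940e+02] [  9.1  18.8 114.    0.   47.1 -31.9]
[472.6  87.1  62.9] 131.0 [-0.7 -0.1 -0.8]
[-4,-3,0] -0.6
[-7,-4,0] -1.1
[-11,-4,0] -1.6
[-15,-5,0] -2.1
[-19,-5,0] -2.6
[-22,-5,0] -3.1
[-26,-5,0] -3.5
[-30,-5,0] -4.0
[-33,-4,0] -4.5
[-37,-4,0] -5.0
[-41,-3,0] -5.5
[-44,-2,0] -6.0
```

View pics/w2.png

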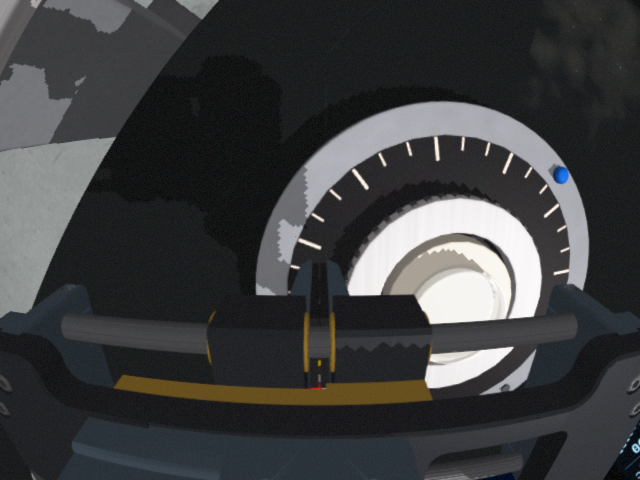

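The dial is clear where the lever used to be and the contact force was about 2 N, so the lever is moving ahead of the finger. I'll keep pushing, then back off and look.

Emit:
arm_command:
  rows:
    - {"delta_pos": [-4, -3, 0], "roll": -0.6, "jaw": 0}
    - {"delta_pos": [-7, -4, 0], "roll": -1.1, "jaw": 0}
    - {"delta_pos": [-11, -4, 0], "roll": -1.6, "jaw": 0}
    - {"delta_pos": [-15, -5, 0], "roll": -2.1, "jaw": 0}
    - {"delta_pos": [-19, -5, 0], "roll": -2.6, "jaw": 0}
    - {"delta_pos": [-22, -5, 0], "roll": -3.1, "jaw": 0}
    - {"delta_pos": [-26, -5, 0], "roll": -3.5, "jaw": 0}
    - {"delta_pos": [-30, -5, 0], "roll": -4.0, "jaw": 0}
    - {"delta_pos": [-33, -4, 0], "roll": -4.5, "jaw": 0}
    - {"delta_pos": [-37, -4, 0], "roll": -5.0, "jaw": 0}
    - {"delta_pos": [-41, -3, 0], "roll": -5.5, "jaw": 0}
    - {"delta_pos": [-44, -2, 0], "roll": -6.0, "jaw": 0}
    - {"delta_pos": [-44, -2, 0], "roll": -6.0, "jaw": 0}
    - {"delta_pos": [-34, -2, 0], "roll": -6.0, "jaw": 0}
    - {"delta_pos": [-4, -2, -30], "roll": -6.0, "jaw": 0}
    - {"delta_pos": [26, -2, -70], "roll": -6.0, "jaw": 0}
    - {"delta_pos": [40, -2, -110], "roll": -6.0, "jaw": 0}
    - {"delta_pos": [40, -2, -150], "roll": -6.0, "jaw": 0}
    - {"delta_pos": [40, -2, -150], "roll": -6.0, "jaw": 0}

```text
time_s: 5.58
ee_pos: [446.7, 118.1, 218.8]
ee_rot: [179.6, 0.7, 161.1]
force: [0.9, -0.6, 0.6]
gripper_width: 0.3
gripper_force: 0.0
```

Run:
```python
from h import *
g=wrist(); cv2.imwrite('pics/w3.png',g['img']); print(g['pos'],g['rot'])
for c,lo,hi in(('red',(0,120,80),(8,255,255)),('red2',(170,120,80),(180,255,255)),('yel',(18,130,100),(34,255,255)),('blu',(100,150,60),(125,255,255))):
  for b in blobs(g['img'],lo,hi,15):
    q=wray(g,*b[1],28)[:2]-[549.3,124.2]; print(c,b,np.hypot(*q).round(1),np.degrees(np.arctan2(q[1],q[0])).round(1)%360)
```

```text
[446.72403654 118.05293206 218.84961439] [179.5644747    0.66093467 161.06270896]
yel (519, [615.1, 122.6], [603, 102, 27, 42]) 386.0 103.9
yel (35, [1.2, 291.4], [0, 287, 4, 12]) 502.1 253.1
yel (21, [211.3, 316.6], [209, 312, 6, 10]) 163.2 261.8
yel (262, [305.8, 342.3], [303, 313, 6, 59]) 81.8 301.0
yel (261, [332.2, 342.4], [330, 313, 6, 59]) 66.7 321.6
yel (29, [208.4, 354.5], [207, 346, 4, 17]) 191.1 277.3
yel (22, [429.1, 355.3], [428, 348, 3, 15]) 130.4 29.0
yel (5559, [284.5, 392.0], [114, 375, 318, 30]) 161.6 311.0
blu (63, [451.3, 263.3], [447, 259, 10, 9]) 112.4 88.5
blu (215, [438.2, 380.5], [430, 373, 18, 16]) 173.7 22.8
blu (235, [469.0, 392.0], [442, 384, 46, 15]) 227.7 27.7
blu (201, [486.2, 451.4], [471, 445, 31, 14]) 378.4 18.9
blu (92, [501.0, 477.3], [481, 473, 34, 7]) 486.9 17.7
```

View pics/w3.png

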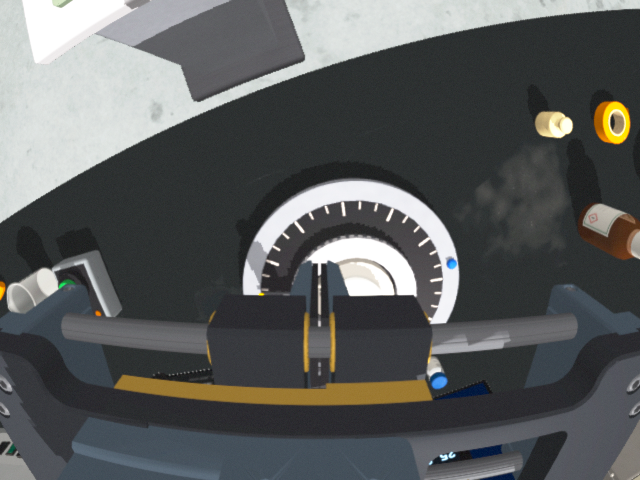

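The red button is hidden behind the gripper, and the pointer is just visible at (261,293). I'll shift the hand so both come into view.

Emit:
arm_command:
  rows:
    - {"delta_pos": [-40, 0, 0], "roll": 0, "jaw": 0}
    - {"delta_pos": [-80, 0, 0], "roll": 0, "jaw": 0}
    - {"delta_pos": [-115, 0, 0], "roll": 0, "jaw": 0}
    - {"delta_pos": [-135, 0, 0], "roll": 0, "jaw": 0}
    - {"delta_pos": [-135, 0, 0], "roll": 0, "jaw": 0}
    - {"delta_pos": [-135, 0, 0], "roll": 0, "jaw": 0}

```text
time_s: 6.13
ee_pos: [571.6, 71.6, 209.8]
ee_rot: [-179.9, -0.2, 160.9]
force: [-2.0, -0.2, -0.1]
gripper_width: 0.2
gripper_force: 0.0
```

Run:
```python
from h import *
g=wrist(); cv2.imwrite('pics/w4.png',g['img']); print(g['pos'],g['rot'])
for c,lo,hi in(('red',(0,120,80),(8,255,255)),('red2',(170,120,80),(180,255,255)),('yel',(18,130,100),(34,255,255)),('blu',(100,150,60),(125,255,255))):
  for b in blobs(g['img'],lo,hi,5):
    q=wray(g,*b[1],28)[:2]-[549.3,124.2]; r=np.hypot(*q)
    if 50<r<130: print(c,b,r.round(1),np.degrees(np.arctan2(q[1],q[0])).round(1)%360)
```

```text
[571.59124591  71.63877028 209.82700373] [-179.92982037   -0.18431348  160.90887863]
red (100, [250.1, 194.1], [245, 189, 11, 11]) 111.2 261.1
yel (6, [257.0, 173.5], [256, 173, 3, 2]) 101.9 250.7
yel (147, [266.0, 183.5], [253, 181, 26, 6]) 93.9 256.7
blu (89, [469.6, 144.1], [465, 139, 11, 11]) 112.3 87.9
```

View pics/w4.png

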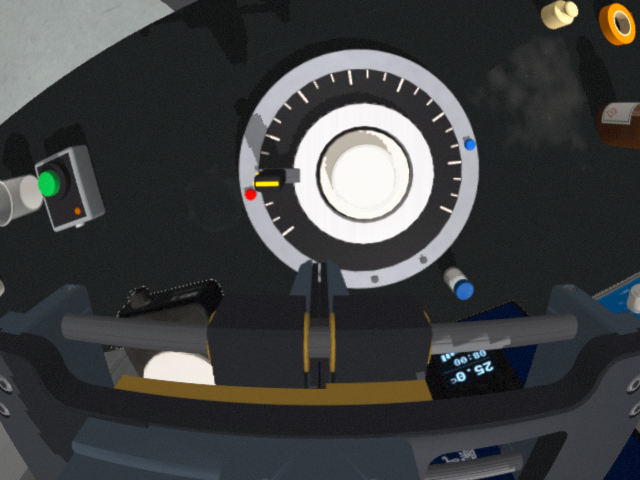

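The view now shows the red button at (250,194), the lever's yellow top line at (266,183), the pointer tip at (257,173) and the green button at (48,183). I'll refit the centre in this picture and measure the remaining angle.

Run:
```python
from h import *
g=pickle.load(open('wrist.pkl','rb'))
hsv=cv2.cvtColor(g['img'],cv2.COLOR_BGR2HSV); P=[]
for a in np.radians(np.r_[-150:41:10]):
    last=None
    for r in range(90,135):
        u,v=360+r*np.cos(a),168+r*np.sin(a)
        if hsv[int(round(v)),int(round(u)),2]>110: last=(u,v)
    if last: P.append(wray(g,*last,22)[:2])
P=np.array(P)
for _ in range(3):
    A=np.c_[2*P,np.ones(len(P))]; s=np.linalg.lstsq(A,(P**2).sum(1),rcond=None)[0]; c=s[:2]; r=np.sqrt(s[2]+c@c)
    e=np.hypot(*(P-c).T)-r; P=P[abs(e)<max(2,2*e.std())]
print(c,r,len(P))
for n,u,v,z in(('red',250.1,194.1,28),('blue',469.6,144.1,28),('ptr',257,173.5,28),('top',266,183.5,89),('topL',254,183.5,89),('topR',278,183.5,89)):
    q=wray(g,u,v,z)[:2]-c; print(n,np.hypot(*q).round(1),(np.degrees(np.arctan2(q[1],q[0]))%360).round(1))
for b in blobs(g['img'],(45,120,60),(85,255,255)): print(b,wray(g,*b[1],59))
```

```text
[549.4692353  124.18474282] 121.41081190525941 20
red 111.2 261.1
blue 112.3 88.0
ptr 101.9 250.6
top 84.5 251.3
topL 94.3 251.2
topR 74.9 251.4
(477, [48.7, 182.9], [38, 170, 22, 27]) [ 436.34653696 -185.15834447   59.        ]
```

The lever is at 251.2° and the red button at 261.1°. I'll go back down behind the lever and push the last 10° or so.

Emit:
arm_command:
  rows:
    - {"delta_pos": [39, -21, 0], "roll": 0, "jaw": 0}
    - {"delta_pos": [70, -38, 0], "roll": 0, "jaw": 0}
    - {"delta_pos": [78, -42, 0], "roll": 0, "jaw": 0}
    - {"delta_pos": [78, -42, 36], "roll": 0, "jaw": 0}
    - {"delta_pos": [78, -42, 74], "roll": 0, "jaw": 0}
    - {"delta_pos": [78, -42, 105], "roll": 0, "jaw": 0}
    - {"delta_pos": [78, -42, 130], "roll": 0, "jaw": 0}
    - {"delta_pos": [78, -42, 144], "roll": 0, "jaw": 0}
    - {"delta_pos": [78, -42, 148], "roll": 0, "jaw": 0}
    - {"delta_pos": [78, -42, 148], "roll": 0, "jaw": 0}
    - {"delta_pos": [78, -42, 148], "roll": 0, "jaw": 0}

```text
time_s: 7.1
ee_pos: [484.8, 58.0, 64.8]
ee_rot: [180.0, 0.1, 161.0]
force: [0.2, 1.1, 0.6]
gripper_width: 0.4
gripper_force: 0.0
```

Run:
```python
from h import *
arc(242,259,10,c=(549.4,124.2))
```

```text
[484.8  58.   64.8] 161.0 [0.2 1.1 0.6]
[-4,4,0] 1.8
[-6,3,0] 1.4
[-9,2,0] 1.1
[-12,1,0] 0.7
[-14,0,0] 0.3
[-17,-1,0] -0.1
[-20,-1,0] -0.5
[-23,-2,0] -0.8
[-26,-2,0] -1.2
[-28,-3,0] -1.6
```

Emit:
arm_command:
  rows:
    - {"delta_pos": [-4, 0, 0], "roll": 0, "jaw": 0}
    - {"delta_pos": [-8, 0, 0], "roll": 0, "jaw": 0}
    - {"delta_pos": [-12, 0, 0], "roll": 0, "jaw": 0}
    - {"delta_pos": [-15, 0, 0], "roll": 0, "jaw": 0}
    - {"delta_pos": [-17, -1, 0], "roll": -0.1, "jaw": 0}
    - {"delta_pos": [-20, -1, 0], "roll": -0.5, "jaw": 0}
    - {"delta_pos": [-23, -2, 0], "roll": -0.8, "jaw": 0}
    - {"delta_pos": [-26, -2, 0], "roll": -1.2, "jaw": 0}
    - {"delta_pos": [-28, -3, 0], "roll": -1.6, "jaw": 0}
    - {"delta_pos": [-28, -3, 0], "roll": -1.6, "jaw": 0}
    - {"delta_pos": [-28, -3, 0], "roll": -1.6, "jaw": 0}

```text
time_s: 8.02
ee_pos: [509.7, 45.6, 63.7]
ee_rot: [-180.0, -0.1, 169.0]
force: [-2.4, 0.6, 0.2]
gripper_width: 0.7
gripper_force: 0.8
```

Run:
```python
from h import *
arc(259,262,4,c=(549.4,124.2))
```

```text
[509.7  45.6  63.7] 169.0 [-2.4  0.6  0.2]
[-1,1,0] -0.0
[-2,0,0] -0.2
[-4,0,0] -0.4
[-5,-0,0] -0.6
```

Emit:
arm_command:
  rows:
    - {"delta_pos": [-1, 0, 0], "roll": -0.2, "jaw": 0}
    - {"delta_pos": [-2, 0, 0], "roll": -0.4, "jaw": 0}
    - {"delta_pos": [-3, 0, 0], "roll": -0.4, "jaw": 0}
    - {"delta_pos": [-3, 0, 0], "roll": -0.4, "jaw": 0}
    - {"delta_pos": [-3, 0, 0], "roll": -0.4, "jaw": 0}

```text
time_s: 8.43
ee_pos: [512.8, 44.9, 63.8]
ee_rot: [-180.0, -0.0, 171.0]
force: [-2.9, -1.4, 0.3]
gripper_width: 0.5
gripper_force: 1.1
```

Emit:
arm_command:
  rows:
    - {"delta_pos": [8, 0, 0], "roll": 0, "jaw": 0}
    - {"delta_pos": [14, 0, 0], "roll": 0, "jaw": 0}
    - {"delta_pos": [14, 0, -36], "roll": 0, "jaw": 0}
    - {"delta_pos": [14, 0, -72], "roll": 0, "jaw": 0}
    - {"delta_pos": [14, 0, -108], "roll": 0, "jaw": 0}
    - {"delta_pos": [10, 10, -146], "roll": 0, "jaw": 0}
    - {"delta_pos": [-30, 20, -146], "roll": 0, "jaw": 0}
    - {"delta_pos": [-50, 40, -146], "roll": 0, "jaw": 0}
    - {"delta_pos": [-60, 40, -146], "roll": 0, "jaw": 0}
    - {"delta_pos": [-60, 40, -146], "roll": 0, "jaw": 0}
    - {"delta_pos": [-60, 40, -146], "roll": 0, "jaw": 0}

```text
time_s: 9.35
ee_pos: [577.7, 75.2, 209.3]
ee_rot: [-180.0, -0.1, 171.0]
force: [-0.5, 0.2, -0.0]
gripper_width: 0.2
gripper_force: 0.0
```

Run:
```python
from h import *
g=wrist(); cv2.imwrite('pics/w5.png',g['img']); print(g['pos'],g['rot'])
for c,lo,hi,z in(('red',(0,120,80),(8,255,255),28),('yelptr',(18,130,100),(34,255,255),28),('yeltop',(18,130,100),(34,255,255),89),('blu',(100,150,60),(125,255,255),28)):
  for b in blobs(g['img'],lo,hi,5):
    q=wray(g,*b[1],z)[:2]-[549.4,124.2]; r=np.hypot(*q)
    if 70<r<130: print(c,b,r.round(1),np.degrees(np.arctan2(q[1],q[0])).round(1)%360)
for b in blobs(g['img'],(45,120,60),(85,255,255)): print(b,wray(g,*b[1],59))
```

```text
[577.6641128   75.15728665 209.30115394] [-1.79974972e+02 -9.28276081e-02  1.71025031e+02]
red (102, [249.0, 176.7], [244, 171, 11, 12]) 111.3 261.1
yelptr (9, [258.8, 177.1], [258, 176, 3, 4]) 101.7 261.5
yelptr (138, [267.4, 187.2], [255, 185, 26, 6]) 94.2 267.6
yeltop (9, [258.8, 177.1], [258, 176, 3, 4]) 91.9 256.6
yeltop (138, [267.4, 187.2], [255, 185, 26, 6]) 84.9 261.8
blu (87, [473.5, 165.9], [469, 161, 11, 11]) 112.0 87.9
(499, [48.8, 130.5], [38, 118, 23, 27]) [ 436.472804   -185.46768229   59.        ]
```

View pics/w5.png

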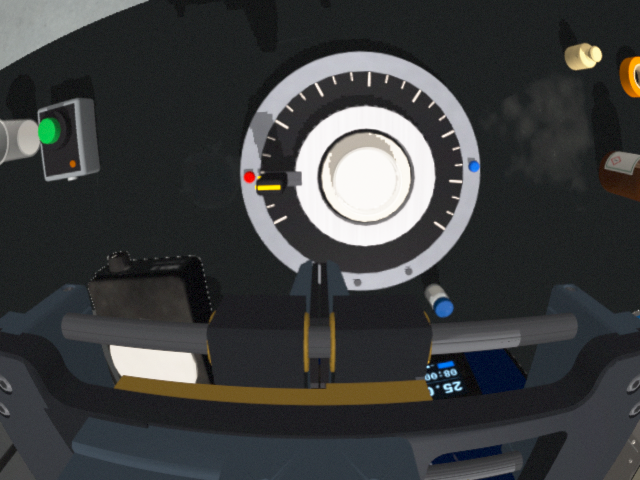

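The pointer reads 261.5° and the red button 261.1°, so it is aligned: both sit on row 177, at columns 259 and 249. Next is the green button at (48,130). I'll move closer for a better fix.

Emit:
arm_command:
  rows:
    - {"delta_pos": [5, -40, 0], "roll": 0, "jaw": 0}
    - {"delta_pos": [11, -80, 0], "roll": 0, "jaw": 0}
    - {"delta_pos": [16, -120, 0], "roll": 0, "jaw": 0}
    - {"delta_pos": [22, -160, 0], "roll": 0, "jaw": 0}
    - {"delta_pos": [27, -200, 0], "roll": 0, "jaw": 0}
    - {"delta_pos": [33, -240, 0], "roll": 0, "jaw": 0}
    - {"delta_pos": [38, -270, 0], "roll": 0, "jaw": 0}
    - {"delta_pos": [39, -281, 0], "roll": 0, "jaw": 0}
    - {"delta_pos": [39, -281, 0], "roll": 0, "jaw": 0}
    - {"delta_pos": [39, -281, 0], "roll": 0, "jaw": 0}

```text
time_s: 10.23
ee_pos: [495.4, -195.7, 209.9]
ee_rot: [179.9, -0.0, 170.9]
force: [-0.5, 0.8, 0.7]
gripper_width: 0.4
gripper_force: 0.0
```

Run:
```python
from h import *
g=wrist(); W=Ro.from_euler('xyz',g['rot'],degrees=True).as_matrix(); print(g['pos'],g['rot'])
for b in blobs(g['img'],(45,120,60),(85,255,255)):
    q=wray(g,*b[1],59); print(b,q,W.T@(q-g['pos']))
```

```text
[ 495.39429793 -195.73195851  209.92744713] [ 1.79931107e+02 -9.76704461e-03  1.70921187e+02]
(829, [313.7, 151.6], [298, 136, 33, 32]) [ 435.19684421 -190.27276973   59.        ] [ 60.27900581  -4.28942058 150.93267639]
```

Emit:
arm_command:
  rows:
    - {"delta_pos": [35, -2, 0], "roll": 0, "jaw": 0}
    - {"delta_pos": [60, -4, 0], "roll": 0, "jaw": 0}
    - {"delta_pos": [60, -4, 36], "roll": 0, "jaw": 0}
    - {"delta_pos": [60, -4, 74], "roll": 0, "jaw": 0}
    - {"delta_pos": [60, -4, 105], "roll": 0, "jaw": 0}
    - {"delta_pos": [60, -4, 128], "roll": 0, "jaw": 0}
    - {"delta_pos": [60, -4, 142], "roll": 0, "jaw": 0}
    - {"delta_pos": [60, -4, 148], "roll": 0, "jaw": 0}
    - {"delta_pos": [60, -4, 151], "roll": 0, "jaw": 0}
    - {"delta_pos": [60, -4, 153], "roll": 0, "jaw": 0}
    - {"delta_pos": [60, -4, 155], "roll": 0, "jaw": 0}
    - {"delta_pos": [60, -4, 157], "roll": 0, "jaw": 0}
    - {"delta_pos": [60, -4, 158], "roll": 0, "jaw": 0}
    - {"delta_pos": [60, -4, 158], "roll": 0, "jaw": 0}
    - {"delta_pos": [60, -4, 158], "roll": 0, "jaw": 0}

```text
time_s: 11.53
ee_pos: [437.0, -190.6, 53.2]
ee_rot: [180.0, 0.1, 171.0]
force: [-2.2, 4.3, 8.4]
gripper_width: 0.8
gripper_force: 4.0
```

Emit:
arm_command:
  rows:
    - {"delta_pos": [0, 0, 1], "roll": 0, "jaw": 0}
    - {"delta_pos": [0, 0, 2], "roll": 0, "jaw": 0}
    - {"delta_pos": [0, 0, 2], "roll": 0, "jaw": 0}
    - {"delta_pos": [0, 0, 2], "roll": 0, "jaw": 0}

```text
time_s: 11.87
ee_pos: [437.0, -190.6, 53.0]
ee_rot: [180.0, 0.2, 171.0]
force: [-4.3, 6.4, 22.9]
gripper_width: 0.3
gripper_force: 11.5
```

The button has bottomed out: the force rose to 23 N with no further travel. I'll release it.

Emit:
arm_command:
  rows:
    - {"delta_pos": [0, 0, -5], "roll": 0, "jaw": 0}
    - {"delta_pos": [0, 0, -12], "roll": 0, "jaw": 0}
    - {"delta_pos": [0, 0, -30], "roll": 0, "jaw": 0}
    - {"delta_pos": [0, 0, -65], "roll": 0, "jaw": 0}
    - {"delta_pos": [0, 0, -100], "roll": 0, "jaw": 0}
    - {"delta_pos": [-60, 0, -140], "roll": 0, "jaw": 0}
    - {"delta_pos": [-60, 0, -150], "roll": 0, "jaw": 0}
    - {"delta_pos": [-60, 0, -150], "roll": 0, "jaw": 0}
    - {"delta_pos": [-60, 0, -150], "roll": 0, "jaw": 0}

```text
time_s: 12.62
ee_pos: [497.1, -201.0, 201.4]
ee_rot: [-179.9, 0.2, 171.0]
force: [-1.1, -0.2, 0.0]
gripper_width: 0.2
gripper_force: 0.0
```

Run:
```python
from h import *
g=grab('top'); cv2.imwrite('pics/end.png',cv2.resize(g['img'][200:310,180:470],None,fx=2.75,fy=2.75,interpolation=cv2.INTER_CUBIC))
s=env.state();print(s['ee_pos'],s['force'],s['time_s'])
```

```text
[ 495.10065913 -200.30337232  199.71861573] [-0.33413082 -0.01425516 -0.53511231] 12.6667
```

View pics/end.png

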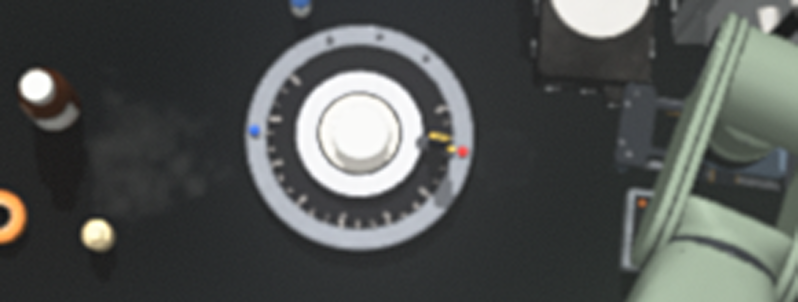

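The final view shows the pointer at (450,149) aimed at the red button at (462,152), and the dish, bottle, weight and tape where they were. The hand is clear.

```bash
python3 -c "
from workcell import env
print(env.job_done())"
```

```text
the job is handed in; nothing more can be done
None
```

The job is handed in: the pointer is within about 0.5° of the red index, the green button was pressed to its stop and released, and the hand is clear, at about 13 s of the 48 s allowed; the arm hid the beaker and green button in the last picture, so I did not see either one there.

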